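# Close the lids of the weekly pill organiser

### The arm

A 7-joint arm with a two-finger parallel gripper is mounted at the origin on the work surface. World frame = base frame: x ahead of the robot, y to its left, z up, the work surface at z = 0. Lengths are in m, angles in rad, forces in N, time in s.
With the tool pointing down it reaches from about 0.4 to 0.85 m from the base axis. Payload 6.9 kg.
Tool frame: the origin (TCP) lies at the centre of the arm's flange, where the gripper is bolted on; the fingertips stand 173 mm ahead of it and the grasp point (between the pads) lies 155 mm ahead of it; y points along the fingers, x is the direction in which the jaws open and shut, and the axes are right-handed (so a half turn about y gives the same grasp; the last joint's range is limited). The gripper opens to 85 mm and grips with 20 to 120 N. Pads are 22 mm wide; open, the fingers measure 114 mm over their backs; the gripper's body (76 mm by 85 mm) begins 54 mm behind the grasp point. The pads swing forward as they close: fully open they stand 13 mm farther back than shut.
Start: joints at [1.214, 0.507, -0.238, 1.5, 0.126, 1.149, -0.155], TCP at [0.278, -0.56, 0.405] pointing down, gripper open.
Joint ranges: [-3.08, 3.08], [-0.24, 2.05], [-1.43, 1.35], [0, 2.5], [-1.52, 4.66], [0.17, 1.96], [-2.89, 2.89]. Speed limits (rad/s): [2.39, 2.39, 3.14, 3.14, 3.14, 3.14, 3.14].

### API

Orientations are given as a rotation vector (axis times angle).
In Python, from cell import read_state, read_camera, camera_params, sign_off gives the robot as it stands.
- The arm moves only by the shell command python3 -m crank 'ROWS' [OPENING] [FORCE]. ROWS is JSON, a list of rows, each a list of 6 numbers: the shift along the tool's x, y, z in mm, then the turn, a rotation vector about the tool's x, y, z in units of 8 degrees (1.0 is 8 degrees). In form: [[tx, ty, tz, wx, wy, wz], ...]. A call has 1 to 12 rows; each row is the pose to reach, as a shift and turn from the pose measured when the call began, along the tool's axes at that moment; what a row does not reach only later rows make up. A row lasts 1/8 s, in which the tool goes at most 62.5 mm and 10.7 degrees, less where a joint would pass 70% of its speed; a pose out of reach is approached as far as the arm can. A call with a gripper value outside its range is refused whole. OPENING is the closure, from 0 (fully open) to 1 (shut), set as the call begins (- or left out, the last holds). The fingers move at their own pace and stop on an object; FORCE is the grip in N (left out, the last holds). Time passes only in rows, so rows that repeat a pose let the fingers close. It gives the time, the measured TCP pose, the force and the opening at its end, in the units of the state.
- read_state(): the state, without advancing time (a new reading comes with each control period).
- read_camera(name): name is "side" or "top" or "wrist"; returns (picture, depth): 384x512x3 uint8, red, green, blue; 384x512 float32, m along the optical axis (not along the pixel's ray), 0 where there is no reading.
- camera_params(name): a dict with "mtx" (3x3 intrinsics, pixels), "D" ([k1, k2, p1, p2, k3] as OpenCV has them; the pictures are not rectified), "rvec" (rotation vector, rad) and "tvec" (3), from world to camera coordinates, as OpenCV has them; the wrist camera has in their place "T_tool_cam" (4x4, takes a point from camera to tool coordinates, whose origin is the TCP and whose axes are the tool frame's). Camera axes: x right, y down, z forward; pixel columns grow to the right and rows downward; lengths in m; the calibration is good to about 2 mm. A picture is of the moment at which its call begins: read the wrist's pose just before it. camera_params takes no time and is no camera call.
- sign_off(): hands the job in, once; it reports no verdict.
The state is a dict: "t": time; "joint_positions": joint angles; "dq": joint speeds; "effort": joint torques, N m; "position": TCP position; "tcp_rot": TCP orientation; "force": force on the tool from outside, world axes, zero at the start; "wrist_torque": the same for the moment, N m; "opening": finger opening in m.
Only numpy, scipy, OpenCV 4.12 (cv2) and the standard library are available. Lean on these libraries where they do the work, as an engineer would, in place of code of your own. Each camera call takes 0.05 s, during which the arm holds its last target. There are 200 camera calls.

### The job

The week's tablets are in, but all seven lids of the pill organiser are still a little open. Starting at the red lid and finishing at the violet one, run your closed fingertips lightly along the row so that each lid is pressed fully shut, one after another. Do not take the organiser out of its cradle or press hard on it, and leave the jars, cups and the dessert glass where they stand.

Things in the scene. Friction and masses are not known exactly. Their poses are not given: they have to be found in the camera images.
- organiser: Seven-day pill organiser: loose white box, 64 mm deep (its x), 298 mm long (its y), rim 34 mm high, about 0.4 kg, lying loose in a fixed grey cradle (floor 4 mm thick, border 16 mm high, 1.5 mm play). Origin at the centre of its underside, z up. Seven hinged coloured lids in a row along y, 42 mm apart: from +y (the robot's left) to -y red, orange, yellow, green, light blue, dark blue, violet.
- red_top (a point): Point fixed to the box, where the middle of the red lid's flat top lies when shut: 48 mm above the table, 2 mm to the robot's side of the box's centre line. Axes as the box's. Every lid has a flat top 10 mm wide along the row, 10 mm above the rim when shut, sloping at 23 degrees to 3 mm above the rim on both sides: a fingertip moving along the row rides up the slope and presses a slightly open lid down.
- violet_top (a point): The same for the violet lid, at the other end of the row, 252 mm from red_top. The other five lids lie evenly between. Each lid is 40 mm wide along the row, 2 mm from the next.
- lid1 (a joint): Hinge angle of the red lid: 0 shut, grows as it opens (rad). Hinged on the box's +x edge, 30 mm from the centre line, at rim height; runs 61 mm from there to -x, plus a 10 mm lip. Stiff hinge: stays where it is left, well under 1 N pushes it shut. Starts at 0.075 to 0.115.
- lid2 (a joint): Hinge angle of the orange lid: 0 shut, grows as it opens (rad). Hinged on the box's +x edge, 30 mm from the centre line, at rim height; runs 61 mm from there to -x, plus a 10 mm lip. Stiff hinge: stays where it is left, well under 1 N pushes it shut. Starts at 0.075 to 0.115.
- lid3 (a joint): Hinge angle of the yellow lid: 0 shut, grows as it opens (rad). Hinged on the box's +x edge, 30 mm from the centre line, at rim height; runs 61 mm from there to -x, plus a 10 mm lip. Stiff hinge: stays where it is left, well under 1 N pushes it shut. Starts at 0.075 to 0.115.
- lid4 (a joint): Hinge angle of the green lid: 0 shut, grows as it opens (rad). Hinged on the box's +x edge, 30 mm from the centre line, at rim height; runs 61 mm from there to -x, plus a 10 mm lip. Stiff hinge: stays where it is left, well under 1 N pushes it shut. Starts at 0.075 to 0.115.
- lid5 (a joint): Hinge angle of the light blue lid: 0 shut, grows as it opens (rad). Hinged on the box's +x edge, 30 mm from the centre line, at rim height; runs 61 mm from there to -x, plus a 10 mm lip. Stiff hinge: stays where it is left, well under 1 N pushes it shut. Starts at 0.075 to 0.115.
- lid6 (a joint): Hinge angle of the dark blue lid: 0 shut, grows as it opens (rad). Hinged on the box's +x edge, 30 mm from the centre line, at rim height; runs 61 mm from there to -x, plus a 10 mm lip. Stiff hinge: stays where it is left, well under 1 N pushes it shut. Starts at 0.075 to 0.115.
- lid7 (a joint): Hinge angle of the violet lid: 0 shut, grows as it opens (rad). Hinged on the box's +x edge, 30 mm from the centre line, at rim height; runs 61 mm from there to -x, plus a 10 mm lip. Stiff hinge: stays where it is left, well under 1 N pushes it shut. Starts at 0.075 to 0.115.
- amber_jar_mid (a point): Amber tablet jar with a white cap, 48 mm across, 78 mm high, loose, standing on the robot's side of the organiser. Point at its centre, half-way up.
- white_jar_mid (a point): White tablet jar with a blue cap, 42 mm across, 66 mm high, loose, standing behind the organiser. Point at its centre.
- med_cup_mid (a point): Small clear medicine cup, 38 mm across, 32 mm high, loose, standing behind the organiser. Point at its centre.
- tea_cup_mid (a point): Blue tea cup without handle, 72 mm across, 75 mm high, loose. Point at its centre.
- dessert_glass_mid (a point): Footed dessert glass, 92 mm across, 78 mm high, loose, on the lacquer tray at the robot's right. Point at its centre.

How it is judged:
On the way, in this order (a step that is already met when the one before it is completed fails the run):
1. the red lid is shut (value of joint lid1 below 0.04 rad), for 0.05 s.
2. the orange lid is shut (value of joint lid2 below 0.04 rad), for 0.05 s.
3. the yellow lid is shut (value of joint lid3 below 0.04 rad), for 0.05 s.
4. the green lid is shut (value of joint lid4 below 0.04 rad), for 0.05 s.
5. the light blue lid is shut (value of joint lid5 below 0.04 rad), for 0.05 s.
6. the dark blue lid is shut (value of joint lid6 below 0.04 rad), for 0.05 s.
7. the violet lid is shut (value of joint lid7 below 0.04 rad), for 0.05 s.
At the end, for the whole second after the job is handed in: All seven lids shut (hinge angle under 0.04 rad, about 2 mm at the lip), having been shut in order from red to violet; the organiser at rest, flat in its cradle (within 8 mm and 0.04 rad); jars, cups and dessert glass within 25 mm of where they stood (value of joint each of lid1, lid2, lid3, lid4, lid5, lid6, lid7 below 0.04 rad and angle between organiser's own z axis and vertical below 0.04 rad and distance of organiser from where it was at the start of the episode below 0.008 m and linear speed of organiser below 0.01 m/s and distance of each of amber_jar_mid, white_jar_mid, med_cup_mid, tea_cup_mid, dessert_glass_mid from where it was at the start of the episode below 0.025 m); the robot touches nothing.
It fails at once if the organiser is lifted or tipped out of its cradle (distance of organiser from where it was at the start of the episode above 0.012 m or angle between organiser's own z axis and vertical above 0.12 rad).
It fails at once if the fingers bear on the organiser with more than 35 N (contact force between the fingers and organiser above 35 N).
It fails at once if a jar, cup or glass is moved more than 25 mm (distance of any of amber_jar_mid, white_jar_mid, med_cup_mid, tea_cup_mid, dessert_glass_mid from where it was at the start of the episode above 0.025 m).
It also fails if it takes over 48 s, if anything falls off the work surface, if the arm or the gripper's body presses on something with over 40 N, if the wrist force passes 120 N, or if a joint passes its speed limit or range.

## Working session

There is one attempt and no reset: what is moved stays moved. The work goes in short steps, Python scripts to look and compute and a shell command to move; the robot and the scene stay as the last step left them, time stands still between calls to the robot, and variables do not carry over. Pictures are saved under pics/ and viewed, about 8 in all and at most 12, crops included, and the job is handed in when it is done.

```bash
mkdir -p pics; cat > h.py <<'E'
import numpy as np, cv2
from cell import *
def grab(n,f):
    s=read_state(); p,d=read_camera(n); cv2.imwrite('pics/'+f+'.png',p[:,:,::-1]); np.savez('pics/'+f+'.npz',p=p,d=d,pos=s['position'],rot=s['tcp_rot']); return p,d
def world(n,f,uv):
    c=camera_params(n); z=np.load('pics/'+f+'.npz'); out=[]
    for u,v in uv:
        dd=z['d'][int(v)-1:int(v)+2,int(u)-1:int(u)+2]; dd=dd[dd>0]; dm=np.median(dd) if dd.size else np.nan
        q=cv2.undistortPoints(np.array([[[u,v]]],float),np.array(c['mtx']),np.array(c['D']))[0,0]
        P=np.array([q[0]*dm,q[1]*dm,dm])
        if n=='wrist':
            T=np.array(c['T_tool_cam']); P=T[:3,:3]@P+T[:3,3]; P=cv2.Rodrigues(z['rot'])[0]@P+z['pos']
        else:
            R=cv2.Rodrigues(np.array(c['rvec'],float))[0]; P=R.T@(P-np.ravel(c['tvec']))
        out.append(P)
    return np.array(out)
E
python3 - <<'E'
from h import *
s=read_state(); print(s)
print(cv2.Rodrigues(np.array(s['tcp_rot']))[0].round(3))
p,_=grab('top','top0'); q,_=grab('side','side0')
cv2.imwrite('pics/both0.png',cv2.resize(np.hstack([p,q])[:,:,::-1],(800,300)))
E
```

```text
{'t': 0.0, 'joint_positions': array([ 1.21449989,  0.50832603, -0.23751084,  1.50112547,  0.12569944,
        1.14891576, -0.15480373]), 'dq': array([-1.34662152e-03,  8.55947611e-07,  1.09936140e-04, -2.62249670e-04,
        8.66174141e-04, -4.05869441e-04, -1.35624072e-03]), 'effort': array([ 3.13995588e-04, -6.20600796e+01, -2.18690313e+00, -2.49648714e+01,
        1.26601401e-02,  1.21203944e-02,  2.21095377e-06]), 'position': array([ 0.27831541, -0.55939387,  0.4038388 ]), 'tcp_rot': array([-1.39203975,  0.86382955, -0.86130568]), 'force': array([-0.21517757, -0.34705821,  0.37895661]), 'wrist_torque': array([-0.00588341,  0.04103088,  0.00264487]), 'opening': 0.08520097214605862}
[[ 0.446 -0.001  0.895]
 [-0.895  0.002  0.446]
 [-0.002 -1.    -0.   ]]
```

View pics/top0.png

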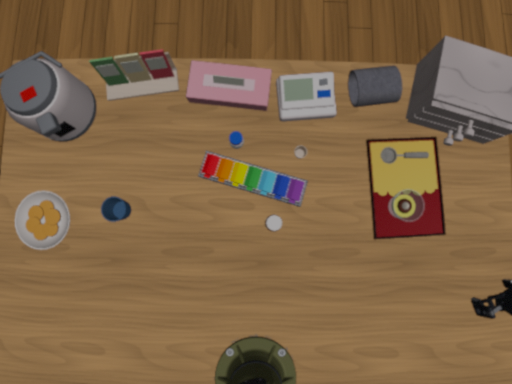

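View pics/side0.png

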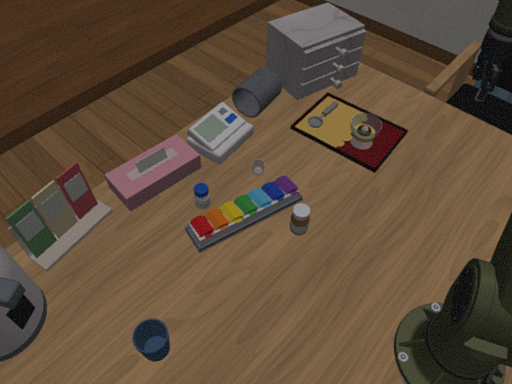

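The top view shows the organiser from red (210,165) to violet (297,190). The amber jar is at (274,223), the white jar at (236,139), the medicine cup at (300,152), and the arm is at lower right. Next I'll measure these.

```bash
python3 - <<'E'
from h import *
np.set_printoptions(precision=4,suppress=True)
uv=[(210,165),(225,169),(240,174),(254,178),(268,182),(282,186),(297,190),(274,223),(236,139),(300,152),(404,206),(116,209)]
print(world('top','top0',uv))
p=np.load('pics/top0.npz')['p']
c=p[140:240,190:320]; cv2.imwrite('pics/c1.png',cv2.resize(c[:,:,::-1],None,fx=6,fy=6,interpolation=cv2.INTER_CUBIC))
print(camera_params('wrist'))
E
```

```text
[[ 0.6056  0.1372  0.0519]
 [ 0.5948  0.0942  0.0519]
 [ 0.5813  0.0514  0.0503]
 [ 0.5705  0.0114  0.0498]
 [ 0.5596 -0.0285  0.051 ]
 [ 0.5488 -0.0684  0.0505]
 [ 0.5381 -0.1112  0.05  ]
 [ 0.4437 -0.0453  0.0782]
 [ 0.6791  0.0641  0.0661]
 [ 0.6567 -0.1249  0.0029]
 [ 0.4951 -0.4151  0.0673]
 [ 0.4776  0.4183  0.0044]]
{'mtx': array([[299.0756,   0.    , 253.9344],
       [  0.    , 299.0756, 188.1606],
       [  0.    ,   0.    ,   1.    ]]), 'D': array([-0.0793,  0.    ,  0.    ,  0.    ,  0.    ]), 'T_tool_cam': array([[ 1.    ,  0.0002,  0.0005,  0.0008],
       [-0.0004, -0.277 ,  0.9609,  0.0307],
       [ 0.0004, -0.9609, -0.277 ,  0.0703],
       [ 0.    ,  0.    ,  0.    ,  1.    ]])}
```

View pics/c1.png

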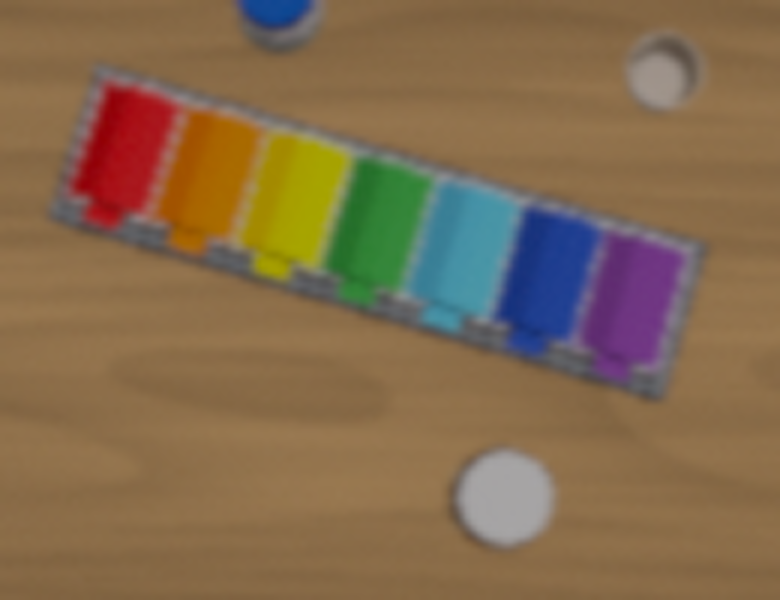

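```bash
python3 -m crank '[[-32,0,43,0,0.4,0],[-64,0,86,0,0.9,0],[-96,0,129,0,1.3,0],[-128,0,172,0,1.8,0],[-160,0,215,0,2.2,0],[-192,0,258,0,2.7,0],[-224,0,301,0,3.1,0],[-256,0,344,0,3.6,0],[-288,0,387,0,4.0,0],[-320,0,430,0,4.5,0],[-350,0,475,0,4.9,0],[-381,0,516,0,5.2,0]]' 1 40; python3 -m crank '[[0,0,0,0,0,0],[0,0,0,0,0,0]]'
python3 - <<'E'
from h import *
np.set_printoptions(precision=4,suppress=True)
s=read_state(); print(s['t'],s['position'],s['force'],s['opening']); print(cv2.Rodrigues(np.array(s['tcp_rot']))[0])
p,_=grab('wrist','w1'); cv2.imwrite('pics/w1b.png',cv2.resize(p[:,:,::-1],(800,600),interpolation=cv2.INTER_CUBIC))
E
```

```text
t: 1.6
position: [0.5712, 0.0132, 0.4042]
tcp_rot: [-1.072, 1.404, -1.401]
force: [-0.2, -1.1, 1.1]
opening: 0.0001
t: 1.85
position: [0.571, 0.0131, 0.4036]
tcp_rot: [-1.074, 1.404, -1.4]
force: [-0.3, 0.3, -0.4]
opening: 0.0002
1.85 [0.571  0.0131 0.4036] [-0.3382  0.3288 -0.4153] 0.00024839695372211475
[[-0.262  -0.0025  0.9651]
 [-0.9651  0.0007 -0.262 ]
 [-0.     -1.     -0.0026]]
```

View pics/w1b.png

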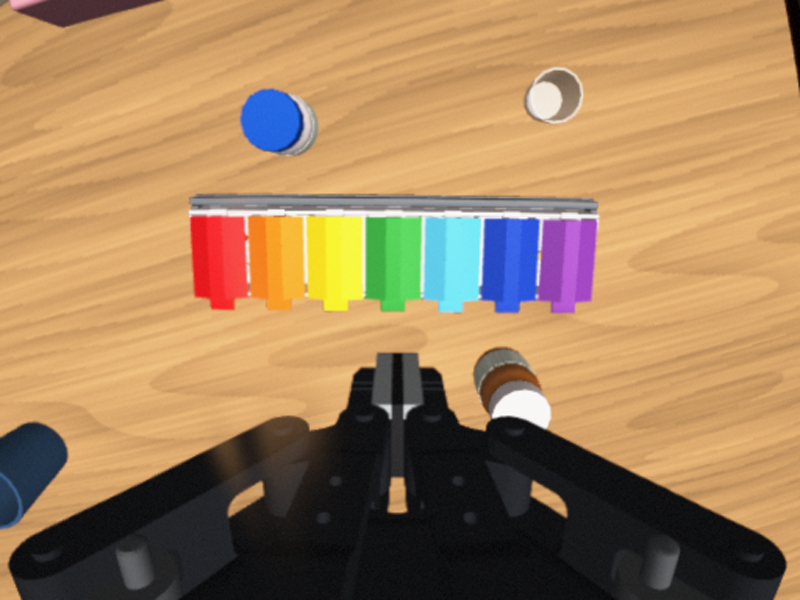

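The wrist view shows the row level in the picture. The red ridge runs (219,216) to (222,298) and the violet (569,219) to (565,301), at 800x600 scale. The amber jar is at (515,390).

```bash
python3 - <<'E'
from h import *
np.set_printoptions(precision=1,suppress=True)
k=.64
uv=[(219,219),(221,255),(222,294),(394,221),(394,258),(395,296),(569,222),(567,259),(565,297),(400,203),(200,203),(595,206),(275,120),(520,410)]
W=world('wrist','w1',[(a*k,b*k) for a,b in uv]); z=np.load('pics/w1.npz'); R=cv2.Rodrigues(z['rot'])[0]
print(np.hstack([W*1000,(W-z['pos'])@R*1000]))
E
```

```text
[[ 633.4  124.2   48.7 -123.6  354.8   32.1]
 [ 609.2  130.8   51.4 -123.6  352.2    7. ]
 [ 582.5  139.3   54.  -124.8  349.7  -21. ]
 [ 599.4    6.6   48.4   -1.2  355.1   30.1]
 [ 574.8   13.3   51.3   -1.2  352.2    4.5]
 [ 548.6   19.7   54.3   -0.6  349.4  -22.4]
 [ 567.2 -111.7   48.5  121.3  355.1   30. ]
 [ 542.2 -105.    51.1  121.5  352.5    4. ]
 [ 515.7  -98.1   53.8  121.8  349.9  -23.3]
 [ 607.4   -0.1   16.5    3.1  387.    39.6]
 [ 648.3  146.9   17.  -149.4  386.5   40.6]
 [ 567.2 -143.8   16.7  152.4  386.8   38.4]
 [ 682.4   61.    66.6  -75.5  336.8   95.9]
 [ 450.3  -46.1   78.7   88.8  325.1 -100.2]]
```

```bash
python3 -m crank '[[-42,30,-1,0,0,0],[-84,60,-2,0,0,0],[-125,90,-3,0,0,0],[-125,125,-3,0,0,0],[-125,150,-3,0,0,0],[-125,163,-3,0,0,0],[-125,165,-3,0,0,0],[-125,165,-3,0,0,0]]'
python3 - <<'E'
from h import *
np.set_printoptions(precision=4,suppress=True)
s=read_state(); print(s['t'],s['position'],s['force']); print(cv2.Rodrigues(np.array(s['tcp_rot']))[0])
p,_=grab('wrist','w2'); q,_=grab('side','s2')
a=cv2.resize(p[80:384,60:452],(516,400)); b=cv2.resize(q[150:270,170:320],(500,400),interpolation=cv2.INTER_CUBIC)
cv2.imwrite('pics/w2b.png',cv2.resize(np.hstack([a,b])[:,:,::-1],(800,316)))
E
```

```text
t: 2.9
position: [0.6009, 0.1331, 0.2397]
tcp_rot: [-1.071, 1.404, -1.403]
force: [-0.7, 0.0, 0.2]
opening: -0.0
2.9 [0.6009 0.1331 0.2397] [-0.6956  0.0349  0.2141]
[[-0.2643 -0.0009  0.9644]
 [-0.9644  0.0006 -0.2643]
 [-0.0003 -1.     -0.0011]]
```

View pics/w2b.png

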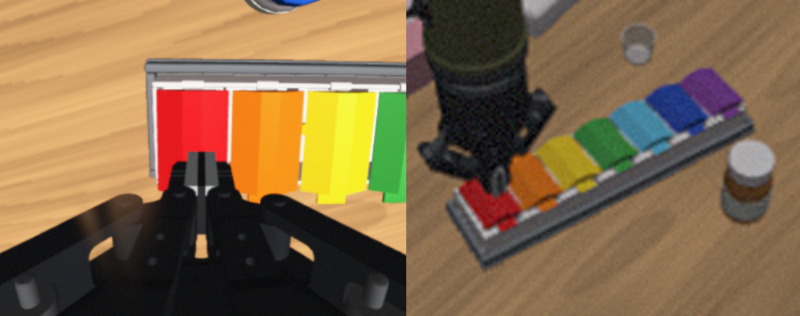

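```bash
python3 -m crank '[[-4,5,0,0,0,0],[-4,10,0,0,0,0],[-4,13,0,0,0,0],[-4,15,0,0,0,0],[-4,16,0,0,0,0],[-4,16,0,0,0,0]]'; python3 -m crank '[[0,1,0,0,0,0],[0,1,0,0,0,0]]';python3 -m crank '[[0,1,0,0,0,0],[0,1,0,0,0,0]]'
```

```text
t: 3.75
position: [0.602, 0.1373, 0.2239]
tcp_rot: [-1.071, 1.404, -1.402]
force: [-0.4, -1.0, 0.8]
opening: 0.0001
t: 4.0
position: [0.602, 0.1372, 0.2228]
tcp_rot: [-1.071, 1.404, -1.402]
force: [-0.1, -0.5, -0.8]
opening: 0.0002
t: 4.25
position: [0.602, 0.1372, 0.2218]
tcp_rot: [-1.071, 1.404, -1.402]
force: [-0.6, -0.5, 0.5]
opening: -0.0001
```

```bash
python3 -m crank '[[0,0.5,0,0,0,0],[0,0.5,0,0,0,0]]'; python3 -m crank '[[0,0.5,0,0,0,0],[0,0.5,0,0,0,0]]'
python3 - <<'E'
from h import *
s=read_state(); print(s['position'],s['force'])
W,_=grab('wrist','w3');q,_=grab('side','s3')
a=cv2.resize(W[80:384,60:452],(516,400)); b=cv2.resize(q[150:270,170:320],(500,400),interpolation=cv2.INTER_CUBIC)
cv2.imwrite('pics/w3b.png',cv2.resize(np.hstack([a,b])[:,:,::-1],(800,316)))
E
```

```text
t: 4.5
position: [0.602, 0.1373, 0.2215]
tcp_rot: [-1.071, 1.404, -1.402]
force: [-0.4, 0.7, 2.8]
opening: -0.0002
t: 4.75
position: [0.6019, 0.1373, 0.2214]
tcp_rot: [-1.07, 1.404, -1.403]
force: [-2.2, -0.4, 5.4]
opening: -0.0004
[0.60192234 0.13728312 0.22140474] [-2.15280678 -0.42479427  5.42113146]
```

View pics/w3b.png

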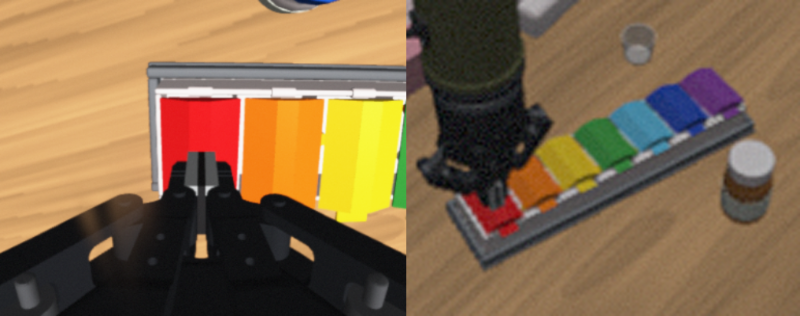

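The red lid bottomed out at 5 N and looks shut in both views. I'll ease off 0.4 mm and slide along the row.

```bash
python3 -m crank '[[0,-0.4,0,0,0,0],[7,-0.4,0,0,0,0],[14,-0.4,0,0,0,0],[21,-0.4,0,0,0,0],[28,-0.4,0,0,0,0],[35,-0.4,0,0,0,0],[42,-0.4,-0.5,0,0,0],[42,-0.4,-0.5,0,0,0]]'; python3 - <<'E'
from h import *
s=read_state(); print(s['position'],s['force'],cv2.Rodrigues(np.array(s['tcp_rot']))[0].round(4).tolist())
q,_=grab('side','s4')
W,_=grab('wrist','w4')
a=cv2.resize(W[80:384,60:452],(516,400)); b=cv2.resize(q[150:270,170:320],(500,400),interpolation=cv2.INTER_CUBIC)
cv2.imwrite('pics/w4b.png',cv2.resize(np.hstack([a,b])[:,:,::-1],(800,316)))
E
```

```text
t: 5.85
position: [0.5902, 0.096, 0.2218]
tcp_rot: [-1.07, 1.404, -1.404]
force: [-0.3, 0.1, 0.1]
opening: -0.0001
[0.59019755 0.09604679 0.22175702] [-0.3015986   0.11061158  0.08414038] [[-0.2649, -0.0004, 0.9643], [-0.9643, 0.0002, -0.2649], [-0.0001, -1.0, -0.0004]]
```

View pics/w4b.png

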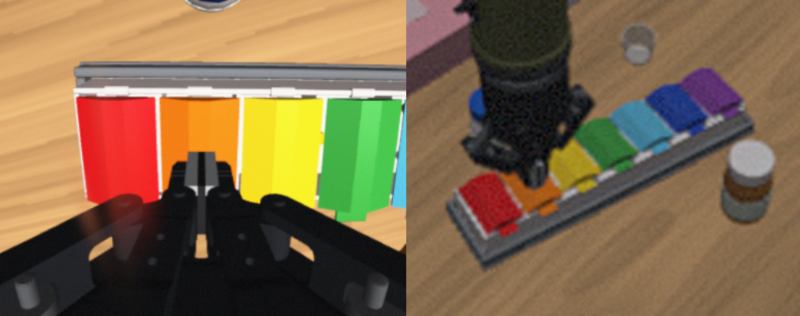

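Red and orange are down. Yellow's state is unclear, so I'll check lid heights from depth before going on.

```bash
python3 - <<'E'
from h import *
np.set_printoptions(precision=1,suppress=True)
f=lambda u,v:(u*1016/800*392/516+60,v*1016/800*304/400+80)
for n,pts in (('w3',[(282,120),(284,160),(284,180),(364,120),(365,160),(365,195)]),('w4',[(117,120),(117,160),(118,190),(282,120),(284,160),(284,180),(364,120),(365,160),(365,195)])):
    print(n);print(world('wrist',n,[f(*p) for p in pts])*1000)
E
```

```text
w3
[[616.7  92.4  49.4]
 [596.7  95.7  51.2]
 [586.4  97.9  52.2]
 [605.7  52.8  49. ]
 [585.4  55.8  51.3]
 [566.6  58.7  53.3]]
w4
[[625.6 128.8  48.1]
 [605.6 136.1  48. ]
 [589.  141.6  47.7]
 [604.8  51.6  49. ]
 [585.1  55.   51.6]
 [574.8  57.2  52.6]
 [594.2  12.3  49.6]
 [573.5  14.9  51.3]
 [554.8  17.9  53.6]]
```

Depth puts red flat at 48 mm, while yellow and green still slope up (about 0.1 rad). The order is right, so I'll continue.

```bash
python3 -m crank '[[7,0,0,0,0,0],[14,0,0,0,0,0],[21,0,0,0,0,0],[28,0,0,0,0,0],[35,0,0,0,0,0],[42,0,-0.5,0,0,0],[49,0,-0.5,0,0,0],[56,0,-0.5,0,0,0],[63,0,-0.5,0,0,0],[70,0,-0.7,0,0,0],[77,0,-0.8,0,0,0],[84,0,-1,0,0,0]]'; python3 -m crank '[[7,0,0,0,0,0],[14,0,0,0,0,0],[21,0,0,0,0,0],[28,0,0,0,0,0],[35,0,0,0,0,0],[42,0,-0.5,0,0,0],[42,0,-0.5,0,0,0]]'
```

```text
t: 7.45
position: [0.5671, 0.0157, 0.2217]
tcp_rot: [-1.07, 1.404, -1.403]
force: [-0.5, 0.6, 0.9]
opening: 0.0003
t: 8.32
position: [0.5553, -0.0255, 0.2217]
tcp_rot: [-1.07, 1.405, -1.403]
force: [-0.6, 0.2, 0.4]
opening: 0.0001
```

```bash
python3 -m crank '[[7,0,0,0,0,0],[14,0,0,0,0,0],[21,0,0,0,0,0],[28,0,0,0,0,0],[35,0,0,0,0,0],[42,0,-0.5,0,0,0],[49,0,-0.5,0,0,0],[56,0,-0.5,0,0,0],[63,0,-0.5,0,0,0],[70,0,-0.7,0,0,0],[77,0,-0.8,0,0,0],[83,0,-1,0,0,0]]'; python3 -m crank '[[0,0.3,0,0,0,0],[0,0.3,0,0,0,0]]'
```

```text
t: 9.82
position: [0.5322, -0.1058, 0.2216]
tcp_rot: [-1.07, 1.405, -1.404]
force: [0.5, 0.7, 0.2]
opening: -0.0003
t: 10.07
position: [0.5321, -0.1061, 0.2215]
tcp_rot: [-1.07, 1.405, -1.404]
force: [-0.2, -0.5, 2.2]
opening: -0.0001
```

Light contact confirmed on violet (2 N). Next I'll lift clear and go back over the middle to check.

```bash
python3 -m crank '[[0,-5,0,0,0,0],[0,-20,0,0,0,0],[0,-50,0,0,0,0],[0,-90,0,0,0,0],[-40,-130,3,0,0,0],[-80,-170,3,0,0,0],[-123,-182,3,0,0,0],[-123,-182,3,0,0,0],[-123,-182,3,0,0,0]]'
python3 - <<'E'
from h import *
np.set_printoptions(precision=1,suppress=True)
p,_=grab('wrist','w5'); q,_=grab('side','s5')
cv2.imwrite('pics/w5b.png',cv2.resize(np.hstack([p,q])[:,:,::-1],(800,300)))
k=.64
for a,b in [(220,218),(394,221),(568,222)]: pass
for i in range(7):
    x=221+57.7*i
    W=world('wrist','w5',[(x*k,225*k),(x*k,258*k),(x*k,292*k)])*1000
    print(W[:,2], 'angle',np.arctan2(W[2,2]-W[0,2],np.hypot(*(W[2]-W[0])[:2])).round(3).item().__format__('.3f'))
k=.64
print(world('wrist','w5',[(a*k,b*k) for a,b in [(400,203),(200,203),(595,206),(275,120),(520,410)]])*1000)
print(world('top','top0',[(274,223)])*1000)
E
```

```text
t: 11.2
position: [0.5674, 0.0115, 0.4038]
tcp_rot: [-1.071, 1.404, -1.405]
force: [1.3, -1.0, 0.3]
opening: -0.0004
[47.  47.9 48.1] angle 0.023
[47.5 48.1 49. ] angle 0.031
[48.2 48.3 48.9] angle 0.014
[48.5 48.5 48.9] angle 0.009
[48.1 48.3 48.4] angle 0.007
[48.1 47.8 48.7] angle 0.011
[47.9 48.  48.4] angle 0.011
[[ 604.5   -2.3   15.7]
 [ 646.   144.9   16.3]
 [ 560.5 -152.3    0.8]
 [ 679.8   58.7   66.2]
 [ 446.9  -47.8   78.5]]
[[443.7 -45.3  78.2]]
```

View pics/w5b.png

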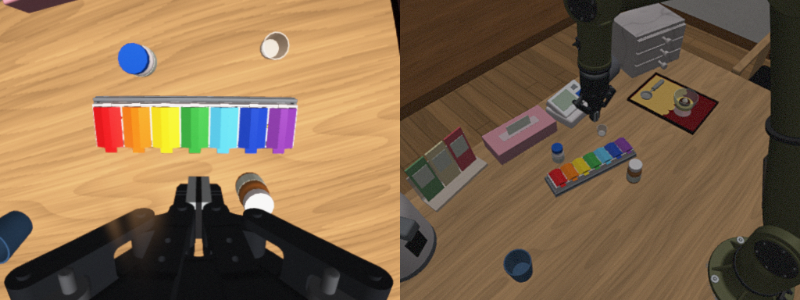

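All seven lids look down and nothing else has moved. My samples for red and orange were slightly off the ridge, so I'll refit from the saved depth.

```bash
python3 - <<'E'
from h import *
z=np.load('pics/w5.npz');R=cv2.Rodrigues(z['rot'])[0]
for n in ('w1','w5'):
  vv,uu=np.mgrid[135:196,118:390]
  W=world('wrist',n,np.c_[uu.ravel(),vv.ravel()]); z=np.load(f'pics/{n}.npz');R=cv2.Rodrigues(z['rot'])[0]
  L=(W-z['pos'])@R; xc=-1.5 if n=='w1' else 0.5
  zc=5 if n=='w1' else 8.5
  for i in range(7):
    m=(abs(L[:,0]*1000-xc-42*.985*(i-3))<3)&(abs(L[:,2]*1000-zc)<22)&(W[:,2]>.045)
    f=np.polyfit(L[m,2],W[m,2],1); print(n,i+1,m.sum(),'angle %.3f  mid %.1f'%(-f[0],np.median(W[m,2])*1e3))
E
```

```text
w1 1 213 angle 0.111  mid 51.3
w1 2 217 angle 0.104  mid 50.8
w1 3 215 angle 0.103  mid 51.5
w1 4 200 angle 0.104  mid 51.3
w1 5 221 angle 0.116  mid 51.2
w1 6 221 angle 0.114  mid 51.4
w1 7 213 angle 0.098  mid 50.9
w5 1 234 angle 0.002  mid 47.1
w5 2 222 angle 0.001  mid 47.4
w5 3 221 angle -0.006  mid 47.8
w5 4 201 angle -0.002  mid 47.8
w5 5 209 angle 0.000  mid 47.8
w5 6 199 angle 0.001  mid 48.1
w5 7 197 angle 0.008  mid 48.2
```

```bash
python3 -c "
from cell import *
print(sign_off())"
```

```text
the job is handed in; nothing more can be done
None
```

All seven lids are shut, and I handed the job in at about 11 s of the 48 s allowed. I lowered the closed fingertips onto the red lid until it bottomed out at about 5 N. Then I eased off 0.4 mm and slid along the row to violet. The force readings at the stops along the row stayed at or below about 2 N.

**Lids:** a fit to the wrist camera's depth gave hinge angles of 0.098–0.116 rad before and −0.006 to 0.008 rad after, against the 0.04 rad limit. A quicker first check had read up to 0.031 rad on orange. I put that down to sampling off the ridge, and the fit then gave 0.001 rad.

**Order:** midway, depth showed red flat while yellow and green were still about 0.1 rad open. I did not check each later lid at the moment it closed.

**Surroundings:** the organiser sits flat in its cradle. The amber and white jars measure within about 4 mm of where they started. I judged the two cups and the dessert glass only by eye, and they looked unmoved. The gripper finished about 180 mm clear of the row, touching nothing.

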